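# Check a repaired spring balance

## Task

The blue spring balance has just been repaired and needs its check. Turn the black tare knob on its top anticlockwise all the way back to its zero stop, then hang the red check weight by its eye on the balance's steel peg and leave it hanging there, still. Leave the other weights and the loose things on the bench where they are.

Things in the scene. Friction and masses are not known exactly. Their poses are not given: they have to be found in the camera images.
- balance: Blue spring balance, fixed. Origin on the table; the peg points along its -x, z up. Dark base plate x -115 to +135, y +-75, 12 mm high. Blue housing x +40 to +130, y +-50, top at z 160 mm. White dial on its -y side. Knob axis at x +85, y 0; the peg leaves the face x = +40 at y 0, z 135 mm.
- tare_knob (a joint): Tare knob angle, rad: 0 at the zero stop, grows clockwise seen from above (to 2.4); turn anticlockwise to zero. Black 44 mm disc with an upright bar grip 42 long, 14 thick, 32 mm high. At 0 the bar lies along the balance's x, the white line on it towards the peg and the white mark on the housing; at q the bar is turned by -q about z.
- tare_knob_grip (a point): Point on the knob's axis at the height to grip the bar, 37 mm above the housing's top (7 mm below the bar's top).
- peg_seat (a point): Point on the load peg's axis where a weight should hang, 70 mm before the housing's face; axes as the balance's; sinks with the peg. Peg: 9 mm round steel bar, level along the balance's x, straight to 25 mm beyond this point (-x), then bent up: it ends 36.5 mm beyond this point, its tip's top 11.5 mm above the peg's axis.
- load_peg (a joint): How far the load peg has sunk against its spring, m: about 0 unloaded, about 0.008 to 0.013 with a weight hanging on it, 0.02 at the lower stop (500 N/m).
- red_weight: The red check weight, about 0.5 kg: a red cylinder of 48 mm diameter and 45 mm height with a steel eye bolt on top, 84 mm tall in all. Origin: centre of its underside, z up; the eye's ring stands upright in its y-z plane, so the hole's axis is its x axis (both ways round are equal).
- red_weight_eye (a point): Centre of the eye's hole of the red weight, 63 mm above its underside. Hole 28 mm across, ring of 7 mm round bar, 42 mm outside; hung up, it lies 9.5 mm below the peg's axis.
- green_weight: Green check weight, same shape as the red one (48 mm cylinder, 45 mm tall, 84 mm with the eye); a bystander. Origin: centre of its underside.
- yellow_weight: Yellow check weight, same shape as the red one (48 mm cylinder, 45 mm tall, 84 mm with the eye); a bystander. Origin: centre of its underside.
- spray_can: White spray can with a red cap, 45 mm diameter, 120 mm tall, standing; a bystander. Origin: centre of its underside.
- screw_jar: Amber glass jar with a steel lid, 60 mm diameter, 65 mm tall; a bystander. Origin: centre of its underside.
- spanner: Steel spanner lying flat, 180 mm long along its x, 38 mm wide, 8 mm thick; a bystander. Origin: its middle, on the table.
- washer_dish: Steel dish, 90 mm across, 30 mm tall; a bystander. Origin: centre of its underside.

How it is judged:
By the outcome, as a careful person would: the job done as asked, in the order asked, and still so for the second after the job is handed in, with the robot touching nothing.
It also fails if it takes over 64 s, if anything falls off the work surface, if the arm or the gripper's body presses on something with over 40 N, if the wrist force passes 120 N, or if a joint passes its speed limit or range.

## Robot

A 6-joint arm with a two-finger parallel gripper is mounted at the origin on the work surface. World frame = base frame: x ahead of the robot, y to its left, z up, the work surface at z = 0. Lengths are in m, angles in rad, forces in N, time in s.
With the tool pointing down it reaches from about 0.425 to 0.95 m from the base axis. Payload 3.5 kg.
Tool frame: the origin (TCP) lies on the centre line of the jaws, within the pads' length; the fingertips stand 22 mm ahead of it and the grasp point (between the pads) lies 3 mm ahead of it; z points along the fingers, y is the line along which they close (so a half turn about z gives the same grasp; the last joint's range is limited). The gripper opens to 85 mm and grips with 20 to 120 N. Pads are 22 mm wide; open, the fingers measure 114 mm over their backs; the gripper's body (76 mm by 85 mm) begins 54 mm behind the grasp point. The pads swing forward as they close: fully open they stand 13 mm farther back than shut.
Start: joints at [0.956, 0.286, 1.577, -0, 1.279, -0.15], TCP at [0.303, 0.603, 0.253] pointing down, gripper open.
Joint ranges: [-2.77, 2.77], [-0.9, 2.22], [0.21, 2.48], [-1.53, 4.67], [0.24, 2.81], [-2.84, 2.84]. Speed limits (rad/s): [2.79, 2.79, 3.14, 3.14, 3.14, 3.14].

## Interface

Orientations are given as a rotation vector (axis times angle).
In Python, from bench import r gives the robot as it stands.
- The arm moves only by the tool send_rows, never from a script. Its argument "series" is a list of rows, each a list of 7 numbers: the shift along the world's x, y, z each as a share of 0.12 m, from -1 to 1, then the turn, a rotation vector about the world's x, y, z each as a share of 360 degrees, from -1 to 1, then the closure, from -1 (fully open) to 1 (shut). In form: [[dx, dy, dz, ax, ay, az, claw], ...]. A call has 1 to 20 rows; each row shifts and turns the commanded pose from where the row before left it; what a row does not reach is not made up. A row lasts 1/8 s, in which the tool goes at most 62.5 mm and 10.7 degrees, less where a joint would pass 70% of its speed; a pose out of reach is approached as far as the arm can. A call with a number of a shift or a turn outside -1 to 1 is refused whole. A call with a gripper value outside its range is refused whole. The fingers move at their own pace and stop on an object; "force" is the grip in N (left out, the last holds). Time passes only in rows, so rows that do not move let the fingers close. It gives the time, the measured TCP pose, the force, the opening and the grip force at its end, in the units of the state.
- r.state(): the state, without advancing time (a new reading comes with each control period).
- r.read_camera(name): name is "scene" or "top"; returns the picture (384x512x3 uint8, red, green, blue); there is no depth.
- r.camera_params(name): a dict with "fx", "fy", "cx", "cy" (pixels), "dist" ([k1, k2, p1, p2, k3] as OpenCV has them; the pictures are not rectified), "extrinsics" (4x4, takes a point from camera to world coordinates). Camera axes: x right, y down, z forward; pixel columns grow to the right and rows downward; lengths in m; the calibration is good to about 2 mm. A picture is of the moment at which its call begins. camera_params takes no time and is no camera call.
- r.finish_job(): hands the job in; it is judged then, once.
The state is a dict: "t": time; "joint_pos": joint angles; "joint_velocities": joint speeds; "effort": joint torques, N m; "tcp_pos": TCP position; "eef_rot": TCP orientation; "force": force on the tool from outside, world axes, zero at the start; "moment": the same for the moment, N m; "gripper_width": finger opening in m; "grasp_force": force on a finger pad.
Only numpy, scipy, OpenCV 4.12 (cv2) and the standard library are available. Lean on these libraries where they do the work, as an engineer would, in place of code of your own. Each camera call takes 0.05 s, during which the arm holds its last target. There are 200 camera calls.

## Working session

There is one attempt and no reset: what is moved stays moved. The work goes in short steps, Python scripts to look and compute and a tool call to move; the robot and the scene stay as the last step left them, time stands still between calls to the robot, and variables do not carry over. Pictures are saved under pics/ and viewed, at most 10 in all, crops included, and the job is handed in when it is done.

Besides the shell and the picture viewer there is one more tool, called after "Call:" as name([rows], argument=value, ...), one row to a line, values as JSON. send_rows: Moves the arm, as the interface text tells. Its arguments: {"type":"object","properties":{"series":{"type":"array","items":{"type":"array","items":{"type":"number","minimum":-1,"maximum":1}}},"force":{"type":"number"}},"required":["series"]}

```bash
mkdir -p pics; ls; python3 - <<'E'
from bench import r
import cv2,numpy as np
for n in("scene","top"):
    im=r.read_camera(n); cv2.imwrite(f"pics/{n}0.png",im[...,::-1]); np.save(f"{n}0.npy",im)
    p=r.camera_params(n); print(n,{k:np.round(v,4).tolist() for k,v in p.items()})
print(r.state())
E
```

```text
pics
scene {'fx': 368.3579, 'fy': 368.3579, 'cx': 253.1872, 'cy': 191.6754, 'dist': [-0.0879, 0.0, 0.0, 0.0, 0.0], 'extrinsics': [[0.004, 0.7327, -0.6806, 1.23], [1.0, -0.001, 0.0048, -0.0524], [0.0028, -0.6806, -0.7327, 0.9235], [0.0, 0.0, 0.0, 1.0]]}
top {'fx': 495.2267, 'fy': 495.2267, 'cx': 257.2155, 'cy': 199.6836, 'dist': [-0.2206, 0.0, 0.0, 0.0, 0.0], 'extrinsics': [[0.0106, -0.9936, 0.1121, 0.3745], [-0.9999, -0.0101, 0.0051, -0.0271], [-0.0039, -0.1121, -0.9937, 1.5743], [0.0, 0.0, 0.0, 1.0]]}
{'t': 0.1, 'joint_pos': array([ 9.55969372e-01,  2.87132986e-01,  1.57803811e+00,  4.63380268e-06,
        1.27859132e+00, -1.49988360e-01]), 'joint_velocities': array([-1.00753459e-03, -3.05430849e-03, -3.54466372e-03,  1.90125405e-03,
        7.97247389e-04,  3.56997025e-05]), 'effort': array([ 1.11261066e-03, -4.07297516e+01, -2.93699044e+01, -1.46037978e-04,
        3.41180239e-03,  1.15753755e-05]), 'tcp_pos': array([0.30223432, 0.60294347, 0.2520441 ]), 'eef_rot': array([-0.72342495, -3.05632759,  0.00315865]), 'force': array([-0.09624372,  1.19165506, -0.78058013]), 'moment': array([ 0.01182056, -0.03328271,  0.01886749]), 'grasp_force': 0.0, 'gripper_width': 0.08556600237565089}
```

View pics/scene0.png

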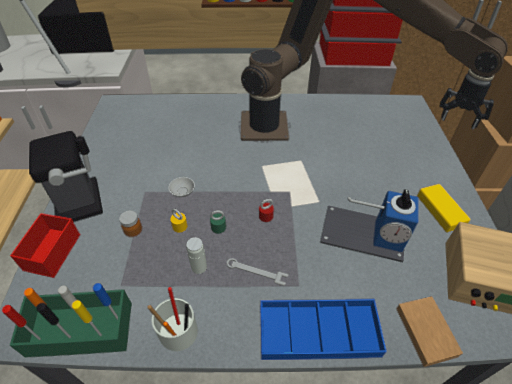

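View pics/top0.png

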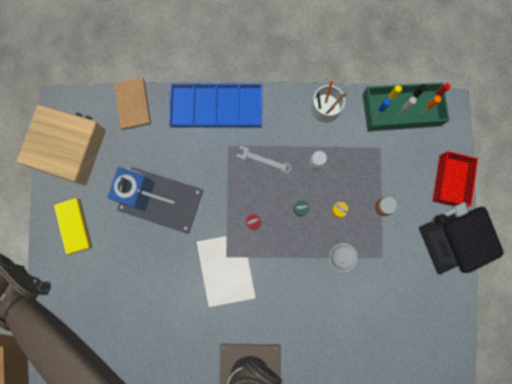

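The scene view shows the balance at about (375,225) and the red weight at (266,210). In the top view they are at about (155,197) and (253,222), with the peg pointing right and slightly down. I'll zoom in on both.

```bash
cat > h.py <<'E'
import numpy as np,cv2
from bench import r
P={n:r.camera_params(n) for n in("scene","top")}
def K(p): return np.array([[p["fx"],0,p["cx"]],[0,p["fy"],p["cy"]],[0,0,1.]])
def ray(n,uv):
    p=P[n];E=np.array(p["extrinsics"])
    q=cv2.undistortPoints(np.array([[uv]],float),K(p),np.array(p["dist"]))[0,0]
    return E[:3,3],E[:3,:3]@np.array([*q,1.])
def plane(n,uv,z):
    o,d=ray(n,uv);return o+d*(z-o[2])/d[2]
def proj(n,X):
    p=P[n];E=np.linalg.inv(np.array(p["extrinsics"]))
    return cv2.projectPoints(np.array([X],float),cv2.Rodrigues(E[:3,:3])[0],E[:3,3],K(p),np.array(p["dist"]))[0][0,0]
def two(a,b):
    (o1,d1),(o2,d2)=ray("top",a),ray("scene",b)
    s=np.linalg.lstsq(np.c_[d1,-d2],o2-o1,rcond=None)[0]
    A,B=o1+s[0]*d1,o2+s[1]*d2
    return (A+B)/2,np.linalg.norm(A-B)
def crop(im,x,y,w,h,k): return cv2.resize(im[y:y+h,x:x+w],None,fx=k,fy=k,interpolation=cv2.INTER_CUBIC)
E
python3 - <<'E'
from h import *
t=np.load("top0.npy");s=np.load("scene0.npy")
a=np.hstack([crop(t,105,160,100,75,4),crop(s,318,180,100,75,4)])
b=np.hstack([crop(t,233,204,40,30,10),crop(s,246,193,40,30,10)])
cv2.imwrite("pics/z1.png",np.vstack([a,b])[...,::-1])
for n,im,c in(("top",t,(253,222)),("scene",s,(266,210))):
    h=cv2.cvtColor(im,cv2.COLOR_RGB2HSV)
    m=(((h[...,0]<8)|(h[...,0]>172))&(h[...,1]>130)&(h[...,2]>50)).astype(np.uint8)
    k,l,st,ce=cv2.connectedComponentsWithStats(m)
    i=1+np.argmin(np.hypot(*(ce[1:]-c).T)); print(n,st[i],ce[i])
E
```

```text
top [248 221  12   8  55] [254.25454545 225.10909091]
scene [259 206  15  16 180] [265.85555556 213.74444444]
```

View pics/z1.png

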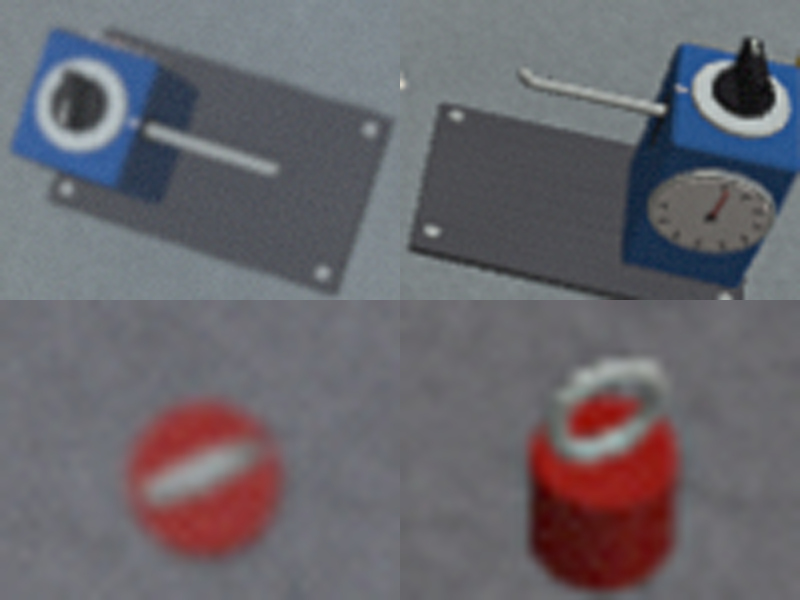

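```bash
python3 - <<'E'
from h import *
from scipy.optimize import least_squares
f=lambda x,y,x0,y0:((x+.5)/4-.5+x0,(y+.5)/4-.5+y0)
T=lambda x,y:f(x,y,105,160)
S=lambda x,y:f(x-400,y,318,180)
# balance frame: (point px, local)
pts=[("top",T(393,120),(-.115,-.075,.012)),("top",T(337,293),(-.115,.075,.012)),
("top",T(52,28),(.130,-.05,.16)),("top",T(160,65),(.04,-.05,.16)),("top",T(117,187),(.04,.05,.16)),("top",T(12,155),(.13,.05,.16)),
("scene",S(440,103),(-.115,.075,.012)),("scene",S(410,248),(-.115,-.075,.012)),("scene",S(683,43),(.04,.05,.16)),("scene",S(669,151),(.04,-.05,.16))]
def W(q,l):
    c,s=np.cos(q[2]),np.sin(q[2]);return np.array([q[0]+c*l[0]-s*l[1],q[1]+s*l[0]+c*l[1],l[2]])
for sub in(pts,[p for p in pts if p[0]=="top"],[p for p in pts if p[0]=="scene"]):
    g=lambda q:np.concatenate([proj(n,W(q,l))-uv for n,uv,l in sub])
    o=least_squares(g,[.45,.3,1.3]);print(o.x,np.degrees(o.x[2]),np.round(o.fun,1))
    q=o.x
    print("knob",W(q,(.085,0,.197)),"seat",W(q,(-.03,0,.135)))
    if sub is pts:
        print("tip proj",proj("top",W(q,(-.0665,0,.1465))),"meas",T(277,168))
# red weight
h=lambda x,y,x0,y0:((x+.5)/10-.5+x0,(y-300+.5)/10-.5+y0)
Tt=lambda x,y:h(x,y,233,204); Ss=lambda x,y:h(x-400,y,246,193)
print("cyl top",plane("top",Tt(205,477),.045*.75))
a=plane("top",Tt(152,490),.063);b=plane("top",Tt(262,445),.063);print("ring ends top",a,b,(a+b)/2,np.degrees(np.arctan2(*(b-a)[1::-1])))
print("eye 2view",two(Tt(207,470),Ss(608,409)))
t=np.load("top0.npy");s=np.load("scene0.npy")
a=np.hstack([crop(t,108,170,32,32,12),crop(s,488-100,185,32,32,12)])
cv2.imwrite("pics/z2.png",a[...,::-1])
E
```

```text
[0.54688859 0.28580743 1.28189881] 73.44739181650172 [ 0.2 -1.5 -0.2  0.1 -0.7 -1.2  0.3 -1.8  0.3  0.2 -1.5 -0.9 -0.2 -0.6
 -0.2 -0.8 -1.6 -1.5  0.4 -2.7]
knob [0.57110472 0.36728491 0.197     ] seat [0.53834172 0.25705067 0.135     ]
tip proj [174.39210921 201.44810405] meas (173.875, 201.625)
[0.54435689 0.28494444 1.28162041] 73.43144047594929 [ 0.5 -0.7  0.1  1.  -0.4 -0.4  0.6 -0.9  0.6  1.  -1.2 -0. ]
knob [0.5685957  0.36641518 0.197     ] seat [0.53580202 0.25619007 0.135     ]
[0.55327535 0.28560524 1.25740763] 72.04415011818789 [ 0.7  0.4 -0.4  0.  -0.7  0.5  0.4 -0.7]
knob [0.5794795  0.36646526 0.197     ] seat [0.54402683 0.2570664  0.135     ]
cyl top [ 0.48052644 -0.00691309  0.03375   ]
ring ends top [0.47435919 0.00886275 0.063     ] [ 0.48850466 -0.02462178  0.063     ] [ 0.48143193 -0.00787952  0.063     ] -67.09846733980586
eye 2view (array([ 0.4806838 , -0.00709224,  0.06323948]), np.float64(0.0015885508669532826))
```

View pics/z2.png

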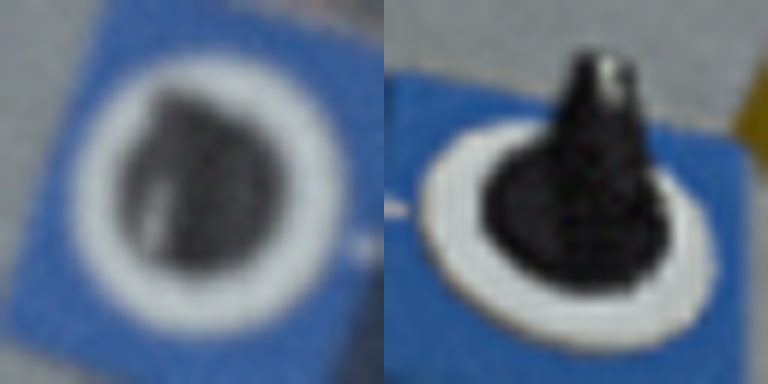

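The bar's far end is at about (168,95) in the top zoom, with its white line running to (150,252), so the bar is roughly 80° clockwise from zero. Next I'll triangulate the knob axis and the peg.

```bash
python3 - <<'E'
from h import *
f=lambda x,y,x0,y0,k:((x+.5)/k-.5+x0,(y+.5)/k-.5+y0)
A=lambda x,y:f(x,y,108,170,12); B=lambda x,y:f(x-384,y,388,185,12)
print("ring c",plane("top",A(209,195),.16),plane("scene",B(569,237),.16),two(A(209,195),B(569,237)))
ends=[plane("top",A(*p),.204) for p in((170,97),(148,252))]
print("bar",ends,np.mean(ends,0)); print("line",np.degrees(np.arctan2(*(plane("top",A(148,252),.204)-plane("top",A(160,185),.204))[1::-1])), "bar",np.degrees(np.arctan2(*(ends[1]-ends[0])[1::-1])))
a,b=[plane("scene",B(*p),.204) for p in((615,98),(600,57))];print("line scene",a,b,np.degrees(np.arctan2(*(b-a)[1::-1])))
print("line end 2view",two(A(148,252),B(600,57)))
T=lambda x,y:f(x,y,105,160,4); S=lambda x,y:f(x-400,y,318,180,4)
p=[plane("top",T(*q),.135) for q in((150,131),(262,164))];print("peg top",p,np.degrees(np.arctan2(*(p[0]-p[1])[1::-1])))
p=[plane("scene",S(*q),.135) for q in((658,107),(545,85))];print("peg scene",p,np.degrees(np.arctan2(*(p[0]-p[1])[1::-1])))
print("tip 2view",two(T(275,168),S(523,74)))
d=np.array([np.cos(1.2815),np.sin(1.2815)])
print("root2view",two(T(147,130),S(664,108)))
E
```

```text
ring c [0.5711494  0.36872508 0.16      ] [0.56933361 0.36968225 0.16      ] (array([0.57095182, 0.36841672, 0.16186951]), np.float64(0.0004276288600995836))
bar [array([0.58848791, 0.36708934, 0.204     ]), array([0.55129833, 0.37079126, 0.204     ])] [0.56989312 0.3689403  0.204     ]
line 172.10138639764364 bar 174.315407944425
line scene [0.5660326  0.36784602 0.204     ] [0.55333955 0.36803466 0.204     ] 179.14854776682725
line end 2view (array([0.55128213, 0.37040075, 0.20184324]), np.float64(0.002019421494945975))
peg top [array([0.55525016, 0.32221313, 0.135     ]), array([0.53148522, 0.23688708, 0.135     ])] 74.43646424683547
peg scene [array([0.5552668, 0.3201142, 0.135    ]), array([0.53407449, 0.24222539, 0.135     ])] 74.77918328801185
tip 2view (array([0.52807411, 0.22621224, 0.14020552]), np.float64(8.384231335436546e-05))
root2view (array([0.55598902, 0.32449825, 0.13472234]), np.float64(0.00019475083148977576))
```

Knob axis is about (0.570, 0.369) with the bar at about 175°, so q is about 79°. The seat is about (0.538, 0.258) and the balance yaw about 74°. Moving to above the knob.

Call:
send_rows([
  [0.279,-0.2437,0.008,0,0,0.0075,-1],
  [0.279,-0.2437,0.008,0,0,0.0075,-1],
  [0.279,-0.2437,0.008,0,0,0.0075,-1],
  [0.279,-0.2437,0.008,0,0,0.0075,-1],
  [0.279,-0.2437,0.008,0,0,0.0075,-1],
  [0.279,-0.2437,0.008,0,0,0.0075,-1],
  [0.279,-0.2437,0.008,0,0,0.0075,-1],
  [0.279,-0.2437,0.008,0,0,0.0075,-1],
  [0,0,0,0,0,0,-1],
  [0,0,0,0,0,0,-1],
], force=30)

```text
t: 1.35
tcp_pos: [0.5699, 0.3695, 0.2602]
eef_rot: [-0.139, -3.137, 0.0]
force: [-1.4, 0.5, 0.2]
gripper_width: 0.0853
grasp_force: 0.0
```

```bash
cat >> h.py <<'E'
def st():
    from scipy.spatial.transform import Rotation as R
    s=r.state();M=R.from_rotvec(s["eef_rot"]).as_matrix()
    print("t",round(s["t"],2),"tcp",np.round(s["tcp_pos"],4),"xyaw",round(np.degrees(np.arctan2(M[1,0],M[0,0])),1),"z",np.round(M[:,2],3),"F",np.round(s["force"],1),"M",np.round(s["moment"],2),"w",round(s["gripper_width"],4),"g",round(s["grasp_force"],1),"q6",round(s["joint_pos"][5],2))
E
python3 -c "
from h import *
st()"
```

```text
t 1.35 tcp [0.5699 0.3695 0.2602] xyaw 174.9 z [-0.002 -0.    -1.   ] F [-1.4  0.5  0.2] M [-0.02  0.01 -0.05] w 0.0853 g 0.0 q6 -1.06
```

Call:
send_rows([
  [0,0,-0.2,0,0,0,-1],
  [0,0,-0.2,0,0,0,-1],
  [0,0,-0.1,0,0,0,-1],
  [0,0,0,0,0,0,-1],
  [0,0,0,0,0,0,1],
  [0,0,0,0,0,0,1],
  [0,0,0,0,0,0,1],
  [0,0,0,0,0,0,1],
  [0,0,0,0,0,0,1],
  [0,0,0,0,0,0,1],
], force=30)

```text
t: 2.6
tcp_pos: [0.5707, 0.3683, 0.2017]
eef_rot: [0.138, 3.138, -0.004]
force: [-1.8, -5.4, 4.1]
gripper_width: 0.0134
grasp_force: 34.6
```

```bash
python3 -c "
from h import *
st()"
```

```text
t 2.6 tcp [0.5707 0.3683 0.2017] xyaw 175.0 z [ 0.    -0.002 -1.   ] F [-1.8 -5.4  4.1] M [-0.77  0.19  0.  ] w 0.0134 g 34.6 q6 -1.06
```

Call:
send_rows([
  [0,-0.008,0,0,0,0,1],
  [0,0,0,0,0,0.02,1],
  [0,0,0,0,0,0.02,1],
  [0,0,0,0,0,0.02,1],
  [0,0,0,0,0,0.02,1],
  [0,0,0,0,0,0.02,1],
  [0,0,0,0,0,0.02,1],
  [0,0,0,0,0,0.02,1],
  [0,0,0,0,0,0.02,1],
  [0,0,0,0,0,0.02,1],
  [0,0,0,0,0,0,1],
  [0,0,0,0,0,0,1],
])

```text
t: 4.1
tcp_pos: [0.5711, 0.3671, 0.2017]
eef_rot: [1.565, -2.724, 0.004]
force: [1.3, -6.1, 4.1]
gripper_width: 0.0133
grasp_force: 34.7
```

```bash
python3 -c "
from h import *
st()"
```

```text
t 4.1 tcp [0.5711 0.3671 0.2017] xyaw -120.2 z [ 0.001 -0.003 -1.   ] F [ 1.3 -6.1  4.1] M [-0.94  0.1   0.04] w 0.0133 g 34.7 q6 -2.19
```

Call:
send_rows([
  [0,0,0,0,0,0.012,1],
  [0,0,0,0,0,0.012,1],
  [0,0,0,0,0,0.012,1],
  [0,0,0,0,0,0.006,1],
  [0,0,0,0,0,0.006,1],
  [0,0,0,0,0,0,1],
  [0,0,0,0,0,0,1],
])

```text
t: 4.97
tcp_pos: [0.5714, 0.367, 0.2018]
eef_rot: [-1.947, 2.466, -0.002]
force: [1.2, -6.4, 4.9]
gripper_width: 0.0136
grasp_force: 58.5
```

```bash
python3 -c "
from h import *
st()"
```

```text
t 4.97 tcp [0.5714 0.367  0.2018] xyaw -103.4 z [ 0.001 -0.001 -1.   ] F [ 1.2 -6.4  4.9] M [-1.07 -0.02 -1.58] w 0.0136 g 58.5 q6 -2.48
```

Call:
send_rows([
  [0,0,0,0,0,0.006,1],
  [0,0,0,0,0,0,1],
  [0,0,0,0,0,0,1],
  [0,0,0,0,0,-0.006,1],
  [0,0,0,0,0,-0.004,1],
  [0,0,0,0,0,0,-1],
  [0,0,0,0,0,0,-1],
  [0,0,0,0,0,0,-1],
  [0,0,0,0,0,0,-1],
  [0,0,0,0,0,0,-1],
  [0,0,0.2,0,0,0,-1],
  [0,0,0.3,0,0,0,-1],
  [0,0,0,0,0,0,-1],
])

```text
t: 6.6
tcp_pos: [0.572, 0.3693, 0.2657]
eef_rot: [-1.921, 2.476, -0.003]
force: [0.1, -0.3, -0.0]
gripper_width: 0.085
grasp_force: 0.0
```

```bash
python3 -c "
from h import *
st()"
```

```text
t 6.6 tcp [0.572  0.3693 0.2657] xyaw -104.4 z [ 0.007  0.003 -1.   ] F [ 0.1 -0.3 -0. ] M [ 0.03 -0.01 -0.01] w 0.085 g 0.0 q6 -2.47
```

Call:
send_rows([
  [-0.0843,-0.3486,0,0,0,-0.01627,-1],
  [-0.0843,-0.3486,0,0,0,-0.01627,-1],
  [-0.0843,-0.3486,0,0,0,-0.01627,-1],
  [-0.0843,-0.3486,0,0,0,-0.01627,-1],
  [-0.0843,-0.3486,0,0,0,-0.01627,-1],
  [-0.0843,-0.3486,0,0,0,-0.01627,-1],
  [-0.0843,-0.3486,0,0,0,-0.01627,-1],
  [-0.0843,-0.3486,0,0,0,-0.01627,-1],
  [-0.0843,-0.3486,0,0,0,-0.01627,-1],
  [0,0,-0.25,0,0,0,-1],
  [0,0,-0.3,0,0,0,-1],
  [0,0,0,0,0,0,-1],
])

```text
t: 8.1
tcp_pos: [0.4766, -0.0076, 0.1912]
eef_rot: [0.621, -3.072, -0.006]
force: [-0.6, -0.7, -0.1]
gripper_width: 0.0855
grasp_force: 0.0
```

```bash
python3 - <<'E'
from h import *
st()
t=r.read_camera("top");s=r.read_camera("scene")
cv2.imwrite("pics/z3.png",np.vstack([np.hstack([crop(t,108,170,32,24,12),crop(s,388,185,32,24,12)]),np.hstack([crop(t,229,200,48,36,8),crop(s,242,187,48,36,8)])])[...,::-1])
E
```

```text
t 8.1 tcp [ 0.4766 -0.0076  0.1912] xyaw -157.1 z [-0.008  0.002 -1.   ] F [-0.6 -0.7 -0.1] M [ 0.01 -0.02  0.05] w 0.0855 g 0.0 q6 -2.2
```

View pics/z3.png

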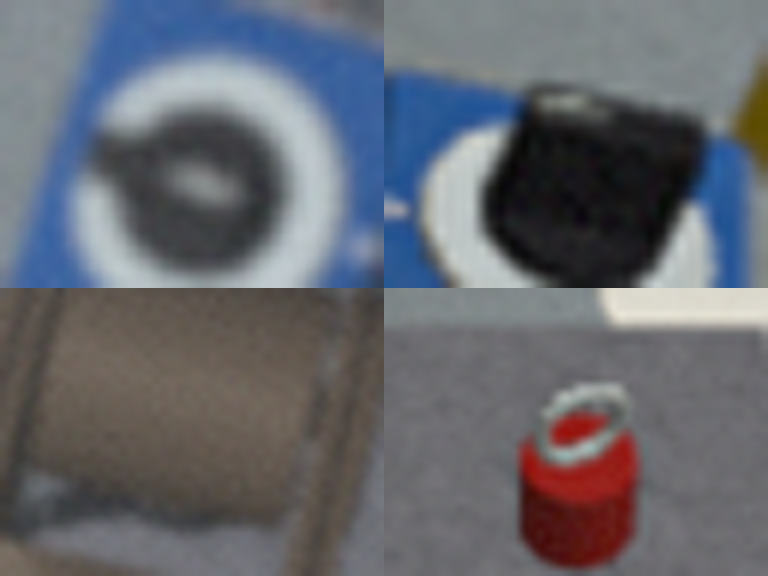

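The knob bar now lies along the balance's x, with the white line towards the peg and mark (top zoom, bar from (110,155) to (240,195)). The red weight hasn't moved. Letting the arm settle, then descending partway.

Call:
send_rows([
  [0,0,-0.25,0,0,0,-1],
  [0,0,-0.25,0,0,0,-1],
  [0,0,0,0,0,0,-1],
  [0,0,0,0,0,0,-1],
  [0,0,0,0,0,0,-1],
  [0,0,0,0,0,0,-1],
], force=40)

```text
t: 8.95
tcp_pos: [0.4801, -0.0082, 0.1363]
eef_rot: [-0.623, 3.077, -0.002]
force: [0.3, -1.0, -0.4]
gripper_width: 0.0853
grasp_force: 0.0
```

```bash
python3 -c "
from h import *
st()"
```

```text
t 8.95 tcp [ 0.4801 -0.0082  0.1363] xyaw -157.1 z [ 0.002 -0.001 -1.   ] F [ 0.3 -1.  -0.4] M [ 0.01 -0.    0.02] w 0.0853 g 0.0 q6 -2.2
```

Call:
send_rows([
  [0.005,0.007,-0.25,0,0,0,-1],
  [0,0,-0.2,0,0,0,-1],
  [0,0,-0.119,0,0,0,-1],
  [0,0,0,0,0,0,-1],
  [0,0,0,0,0,0,1],
  [0,0,0,0,0,0,1],
  [0,0,0,0,0,0,1],
  [0,0,0,0,0,0,1],
  [0,0,0,0,0,0,1],
  [0,0,0,0,0,0,1],
], force=40)

```text
t: 10.2
tcp_pos: [0.4808, -0.0073, 0.0677]
eef_rot: [-0.623, 3.077, -0.001]
force: [-0.4, 0.5, 6.6]
gripper_width: 0.0393
grasp_force: 40.0
```

```bash
python3 - <<'E'
from h import *
st()
s=r.read_camera("scene")
cv2.imwrite("pics/z4.png",crop(s,230,150,80,70,8)[...,::-1])
E
```

```text
t 10.2 tcp [ 0.4808 -0.0073  0.0677] xyaw -157.1 z [ 0.002 -0.    -1.   ] F [-0.4  0.5  6.6] M [-0.    0.13  0.03] w 0.0393 g 40.0 q6 -2.2
```

View pics/z4.png

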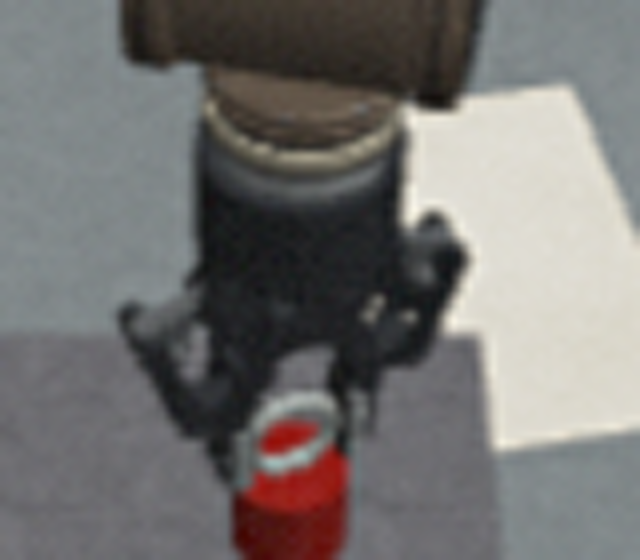

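The ring is held between the pads (ring at about (290,430) in the zoom, with the hole clear). Lifting.

Call:
send_rows([
  [0,0,0.02,0,0,0,1],
  [0,0,0.05,0,0,0,1],
  [0,0,0.2,0,0,0,1],
  [0,0,0.25,0,0,0,1],
  [0,0,0.25,0,0,0,1],
  [0,0,0,0,0,0,1],
  [0,0,0,0,0,0,1],
  [0,0,0,0,0,0,1],
], force=50)

```text
t: 11.25
tcp_pos: [0.4785, -0.0069, 0.1569]
eef_rot: [0.623, -3.075, -0.003]
force: [-0.3, 0.3, -4.7]
gripper_width: 0.0392
grasp_force: 51.2
```

```bash
python3 - <<'E'
from h import *
st()
E
```

```text
t 11.25 tcp [ 0.4785 -0.0069  0.1569] xyaw -157.1 z [-0.004  0.001 -1.   ] F [-0.3  0.3 -4.7] M [-0.02  0.01  0.02] w 0.0392 g 51.2 q6 -2.2
```

Call:
send_rows([
  [0.0447,0.2486,0,0,0,0.0236,1],
  [0.0447,0.2486,0,0,0,0.0236,1],
  [0.0447,0.2486,0,0,0,0.0236,1],
  [0.0447,0.2486,0,0,0,0.0236,1],
  [0.0447,0.2486,0,0,0,0.0236,1],
  [0.0447,0.2486,0,0,0,0.0236,1],
  [0,0,-0.14,0,0,0,1],
  [0,0,0,0,0,0,1],
  [0,0,0,0,0,0,1],
  [0,0,0,0,0,0,1],
  [0,0,0,0,0,0,1],
  [0,0,0,0,0,0,1],
])

```text
t: 12.75
tcp_pos: [0.5123, 0.1716, 0.1427]
eef_rot: [-1.887, 2.511, -0.001]
force: [-0.5, -0.3, -4.2]
gripper_width: 0.0389
grasp_force: 51.2
```

```bash
python3 - <<'E'
from h import *
st()
s=r.read_camera("scene");t=r.read_camera("top")
cv2.imwrite("pics/z5.png",np.hstack([crop(s,300,150,100,90,5),crop(t,150,170,60,90,5)])[...,::-1])
E
```

```text
t 12.75 tcp [0.5123 0.1716 0.1427] xyaw -106.2 z [ 0.001  0.    -1.   ] F [-0.5 -0.3 -4.2] M [ 0.03 -0.03 -0.01] w 0.0389 g 51.2 q6 -2.72
```

View pics/z5.png

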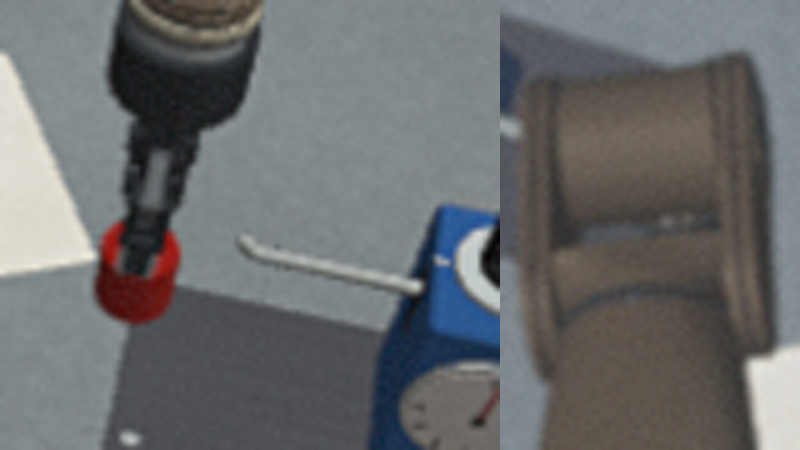

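The weight hangs upright in front of the peg (weight at about (138,285), peg tip at (245,243) in the zoom). Threading slowly and watching the force.

Call:
send_rows([
  [0.029,0.0802,0,0,0,0,1],
  [0.0227,0.0802,0,0,0,0,1],
  [0.0227,0.0802,0,0,0,0,1],
  [0.0227,0.0802,0,0,0,0,1],
  [0.0227,0.0802,0,0,0,0,1],
  [0.0227,0.0802,0,0,0,0,1],
  [0,0,0,0,0,0,1],
  [0,0,0,0,0,0,1],
])

```text
t: 13.85
tcp_pos: [0.5291, 0.2295, 0.1422]
eef_rot: [1.888, -2.511, 0.0]
force: [0.0, 0.2, -4.5]
gripper_width: 0.0388
grasp_force: 51.2
```

```bash
python3 - <<'E'
from h import *
st()
s=r.read_camera("scene")
cv2.imwrite("pics/z6.png",crop(s,310,160,100,70,8)[...,::-1])
E
```

```text
t 13.85 tcp [0.5291 0.2295 0.1422] xyaw -106.1 z [-0. -0. -1.] F [ 0.   0.2 -4.5] M [-0.02  0.02  0.02] w 0.0388 g 51.2 q6 -2.63
```

View pics/z6.png

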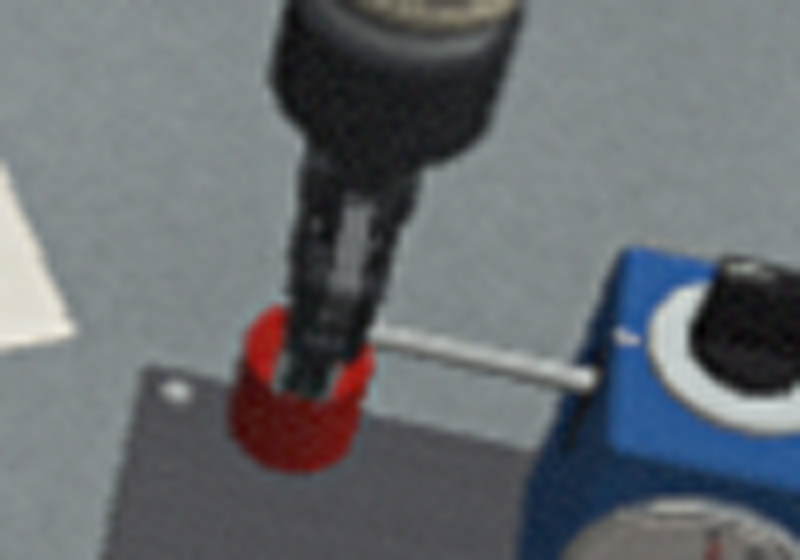

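No contact force, and the peg enters behind the fingers at about (370,335). Continuing to the seat.

Call:
send_rows([
  [0.0227,0.0802,0,0,0,0,1],
  [0.0227,0.0802,0,0,0,0,1],
  [0.0227,0.0802,0,0,0,0,1],
  [0,0,0,0,0,0,1],
  [0,0,-0.05,0,0,0,1],
  [0,0,-0.05,0,0,0,1],
  [0,0,0,0,0,0,1],
  [0,0,0,0,0,0,1],
])

```text
t: 14.9
tcp_pos: [0.5373, 0.2582, 0.1302]
eef_rot: [1.887, -2.511, -0.0]
force: [0.5, -0.1, -4.1]
gripper_width: 0.0389
grasp_force: 51.3
```

```bash
python3 - <<'E'
from h import *
st()
E
```

```text
t 14.9 tcp [0.5373 0.2582 0.1302] xyaw -106.1 z [-0. -0. -1.] F [ 0.5 -0.1 -4.1] M [ 0.04 -0.04  0.03] w 0.0389 g 51.3 q6 -2.58
```

Call:
send_rows([
  [0,0,-0.025,0,0,0,1],
  [0,0,-0.025,0,0,0,1],
  [0,0,0,0,0,0,1],
  [0,0,0,0,0,0,1],
  [0,0,0,0,0,0,1],
])

```text
t: 15.52
tcp_pos: [0.5377, 0.2585, 0.1246]
eef_rot: [-1.887, 2.511, -0.001]
force: [-0.4, -0.3, -1.9]
gripper_width: 0.0391
grasp_force: 51.4
```

```bash
python3 - <<'E'
from h import *
st()
E
```

```text
t 15.53 tcp [0.5377 0.2585 0.1246] xyaw -106.1 z [ 0.001  0.    -1.   ] F [-0.4 -0.3 -1.9] M [-0.11 -0.06  0.  ] w 0.0391 g 51.4 q6 -2.58
```

The peg is taking the load as expected. Lowering about 4 mm more.

Call:
send_rows([
  [0,0,-0.02,0,0,0,1],
  [0,0,-0.018,0,0,0,1],
  [0,0,0,0,0,0,1],
  [0,0,0,0,0,0,1],
  [0,0,0,0,0,0,1],
])

```text
t: 16.15
tcp_pos: [0.5377, 0.2585, 0.12]
eef_rot: [-1.887, 2.511, -0.0]
force: [0.4, -1.5, 0.1]
gripper_width: 0.0386
grasp_force: 51.6
```

```bash
python3 - <<'E'
from h import *
st()
E
```

```text
t 16.15 tcp [0.5377 0.2585 0.12  ] xyaw -106.1 z [ 0.001  0.    -1.   ] F [ 0.4 -1.5  0.1] M [-0.13 -0.06  0.02] w 0.0386 g 51.6 q6 -2.58
```

Force is about zero. Opening gradually, then rising straight up.

Call:
send_rows([
  [0,0,0,0,0,0,0],
  [0,0,0,0,0,0,-0.3],
  [0,0,0,0,0,0,-1],
  [0,0,0,0,0,0,-1],
  [0,0,0,0,0,0,-1],
  [0,0,0,0,0,0,-1],
  [0,0,0,0,0,0,-1],
  [0,0,0,0,0,0,-1],
  [0,0,0.1,0,0,0,-1],
  [0,0,0.15,0,0,0,-1],
  [0,0,0.25,0,0,0,-1],
  [0,0,0.3,0,0,0,-1],
  [0,0,0.3,0,0,0,-1],
  [-0.2,-0.3,0.2,0,0,0,-1],
  [-0.2,-0.3,0,0,0,0,-1],
  [-0.2,-0.3,0,0,0,0,-1],
  [-0.2,-0.3,0,0,0,0,-1],
  [0,0,0,0,0,0,-1],
  [0,0,0,0,0,0,-1],
  [0,0,0,0,0,0,-1],
])

```text
t: 18.65
tcp_pos: [0.4419, 0.115, 0.2764]
eef_rot: [-1.888, 2.51, -0.001]
force: [-0.5, -0.1, 0.6]
gripper_width: 0.0852
grasp_force: 0.0
```

```bash
python3 - <<'E'
from h import *
st()
s=r.read_camera("scene");t=r.read_camera("top")
cv2.imwrite("pics/z7.png",np.hstack([crop(s,318,160,105,90,4),crop(t,105,160,95,90,4)])[...,::-1])
E
```

```text
t 18.65 tcp [0.4419 0.115  0.2764] xyaw -106.1 z [ 0.001  0.    -1.   ] F [-0.5 -0.1  0.6] M [ 0.05  0.   -0.03] w 0.0852 g 0.0 q6 -2.83
```

View pics/z7.png

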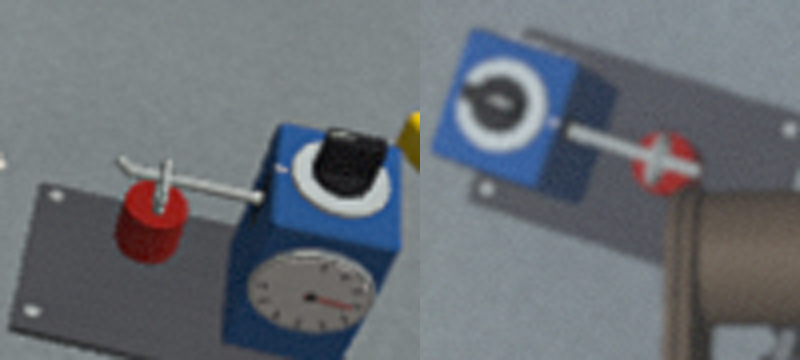

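The red weight hangs by its eye on the peg (scene crop (150,220)), the dial pointer has moved and the knob is still at zero. I'll turn joint 6 away from its limit, wait for any swing to settle, and check that it's still.

Call:
send_rows([
  [0,0,0,0,0,-0.02,-1],
  [0,0,0,0,0,-0.02,-1],
  [0,0,0,0,0,0,-1],
  [0,0,0,0,0,0,-1],
  [0,0,0,0,0,0,-1],
  [0,0,0,0,0,0,-1],
  [0,0,0,0,0,0,-1],
  [0,0,0,0,0,0,-1],
  [0,0,0,0,0,0,-1],
  [0,0,0,0,0,0,-1],
  [0,0,0,0,0,0,-1],
  [0,0,0,0,0,0,-1],
  [0,0,0,0,0,0,-1],
  [0,0,0,0,0,0,-1],
  [0,0,0,0,0,0,-1],
  [0,0,0,0,0,0,-1],
  [0,0,0,0,0,0,-1],
  [0,0,0,0,0,0,-1],
  [0,0,0,0,0,0,-1],
  [0,0,0,0,0,0,-1],
])

```text
t: 21.25
tcp_pos: [0.4414, 0.1144, 0.2758]
eef_rot: [1.558, -2.728, 0.0]
force: [0.2, 0.1, -0.1]
gripper_width: 0.0856
grasp_force: 0.0
```

```bash
python3 - <<'E'
from h import *
c=[]
for i in range(12):
    s=r.read_camera("scene")[160:250,318:375]
    h=cv2.cvtColor(s,cv2.COLOR_RGB2HSV)
    m=((h[...,0]<8)|(h[...,0]>172))&(h[...,1]>130)
    y,x=np.nonzero(m);c.append((x.mean(),y.mean()))
print(np.round(c,2).tolist());st()
E
```

```text
[[37.18, 55.64], [37.21, 55.65], [37.22, 55.68], [37.29, 55.69], [37.15, 55.64], [37.22, 55.7], [37.19, 55.69], [37.2, 55.66], [37.2, 55.68], [37.18, 55.65], [37.22, 55.72], [37.18, 55.72]]
t 21.85 tcp [0.4414 0.1144 0.2758] xyaw -120.5 z [ 0.  0. -1.] F [-0.1 -0.3 -0.6] M [ 0.   -0.07  0.03] w 0.0855 g 0.0 q6 -2.58
```

It's still, so I'm handing in.

```bash
python3 -c "
from bench import r
print(r.finish_job())"
```

```text
the job is handed in; nothing more can be done
None
```

I turned the tare knob back to its zero stop and hung the red check weight by its eye on the peg; it was still, with the robot clear of it, when I handed the job in at about 22 s (no verdict was returned).

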